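Find the lid that snaps onto the parts tub

TASK

Close the open tub held in the batten frame: of the three look-alike lids on the sloping rack only one fits, so try them on until you find the one that goes over the rim, and press it down until it snaps fully home. Lay every lid that does not fit back in a free bay of the rack, flat on the slope as it lay before, and leave everything else on the bench where it is.

Things in the scene. Friction and masses are not known exactly. Their poses are not given: they have to be found in the camera images.
- lid_a_center (a point): Centre of a white plastic lid, 126 mm (x) by 100 mm (y), 50 mm high: 18 mm skirt, 5 mm top plate, then a central grip bar 60 mm long (x), 16 mm wide (y), 27 mm high. About 70 g. This point is 25 mm above the skirt's lower edge, 25 mm below the bar's top, 2 mm above the plate's top face. z out of the top. Starts in a rack bay, x pointing up the slope.
- lid_b_center (a point): Centre of a second lid, the same from outside, same axes. Only the openings in the undersides differ, in length and width: each is 8 mm longer and 8 mm narrower than the next, so none is loose on a wrong tub. Which lid fits changes from start to start; names and places do not tell.
- lid_c_center (a point): Centre of a third lid, the same from outside, same axes. A lid may go on either way round (half a turn). When the fitting one is snapped home, its plate rests on the rim and its centre is 7 mm above the tub_rim point.
- tub_rim (a point): Centre of the mouth of the tub to close, at its rim, 80 mm above the table; x along the tub, y across, z up. A lid's x must lie along this x. Tapered lip (2 mm lead-in), 1.5 mm play each side. 8 mm down the skirt meets sprung nubs on the long sides (lid 10 mm proud); a push of about 10 N (up to 20) snaps it home. A wrong lid stops about 18 mm proud, cannot be pushed on and lifts off freely.
- tub_frame: Fixed frame of wooden battens, outside 160 (x) x 136 (y) mm, 18 mm high, origin on the table at its centre. It holds the white tub (118 x 92 mm, 80 mm high, rigidly fixed). Two similar open tubs stand beyond it on the bare table, 0.2 to 0.35 m away, and play no part.
- rack: Fixed wooden sloping rack, 352 mm wide (y). Origin on the table under the middle of the slope; x horizontal, towards the high end; z up. Slope 30 degrees (0.5236 rad), rising towards +x, 150 mm long, its surface 60 mm above the table over the origin. Three bays, 112 mm wide between 10 mm high strips; a ledge 14 mm high along the bottom, 65 mm down the slope from the middle.
- bay_mid (a point): Where a lid's centre lies when the lid rests in the middle bay: flat on the slope, skirt down, bar pointing up the slope, lower edge at the ledge (rack x = -11 mm, z = 82 mm). Axes as the rack's. The other bays are 116 mm to either side along y.
- spray_can: spray can, 66 mm across, 190 mm high, upright; origin under its centre. A bystander, to be left alone.
- hammer: hammer lying on the table; origin near its middle. A bystander, to be left alone.
- screwdriver: screwdriver lying on the table; origin near its middle. A bystander, to be left alone.
- log_slice: slice of branch wood, 90 mm across, 14 mm thick, flat; origin under its centre. A bystander, to be left alone.
- glue_bottle: white glue bottle, 60 mm across, 160 mm high, upright; origin under its centre. A bystander, to be left alone.
- picture_frame: dark wooden picture frame, 150 x 150 x 16 mm, flat; origin under its centre. A bystander, to be left alone.
- screw_jar: glass jar, 70 mm across, 90 mm high, upright; origin under its centre. A bystander, to be left alone.
There are look-alikes about, which are no part of the job. Leave any orange or red look-alike of the part that bears lid_a_center alone. What is shaped like the part that bears lid_b_center but brown is not meant.

How it is judged:
At the end, for the whole second after the job is handed in: One lid is snapped fully home on the tub in the frame (centred within 5 mm, at most 2.5 mm proud, level within 0.05 rad, at rest, released) and the other two lids lie flat on the slope of the rack, skirt down, tilted as the slope within about 0.1 rad (((horizontal distance between lid_a_center and tub_rim below 0.005 m and z of lid_a_center in the frame of tub_rim between 0.003 and 0.0095 m and angle between lid_a_center's own z axis and vertical below 0.05 rad and linear speed of lid_a below 0.02 m/s and x of lid_b_center in the frame of rack between -0.035 and 0.025 m and y of lid_b_center in the frame of rack between -0.15 and 0.15 m and z of lid_b_center in the frame of rack between 0.065 and 0.103 m and angle between lid_b_center's own z axis and vertical between 0.42 and 0.63 rad and x of lid_c_center in the frame of rack between -0.035 and 0.025 m and y of lid_c_center in the frame of rack between -0.15 and 0.15 m and z of lid_c_center in the frame of rack between 0.065 and 0.103 m and angle between lid_c_center's own z axis and vertical between 0.42 and 0.63 rad) or (horizontal distance between lid_b_center and tub_rim below 0.005 m and z of lid_b_center in the frame of tub_rim between 0.003 and 0.0095 m and angle between lid_b_center's own z axis and vertical below 0.05 rad and linear speed of lid_b below 0.02 m/s and x of lid_a_center in the frame of rack between -0.035 and 0.025 m and y of lid_a_center in the frame of rack between -0.15 and 0.15 m and z of lid_a_center in the frame of rack between 0.065 and 0.103 m and angle between lid_a_center's own z axis and vertical between 0.42 and 0.63 rad and x of lid_c_center in the frame of rack between -0.035 and 0.025 m and y of lid_c_center in the frame of rack between -0.15 and 0.15 m and z of lid_c_center in the frame of rack between 0.065 and 0.103 m and angle between lid_c_center's own z axis and vertical between 0.42 and 0.63 rad) or (horizontal distance between lid_c_center and tub_rim below 0.005 m and z of lid_c_center in the frame of tub_rim between 0.003 and 0.0095 m and angle between lid_c_center's own z axis and vertical below 0.05 rad and linear speed of lid_c below 0.02 m/s and x of lid_a_center in the frame of rack between -0.035 and 0.025 m and y of lid_a_center in the frame of rack between -0.15 and 0.15 m and z of lid_a_center in the frame of rack between 0.065 and 0.103 m and angle between lid_a_center's own z axis and vertical between 0.42 and 0.63 rad and x of lid_b_center in the frame of rack between -0.035 and 0.025 m and y of lid_b_center in the frame of rack between -0.15 and 0.15 m and z of lid_b_center in the frame of rack between 0.065 and 0.103 m and angle between lid_b_center's own z axis and vertical between 0.42 and 0.63 rad))); the robot touches nothing.
It fails at once if a bystander was moved by more than 40 mm (distance of any of spray_can, hammer, screwdriver, log_slice, glue_bottle, picture_frame, screw_jar from where it was at the start of the episode above 0.04 m).
It also fails if it takes over 72 s, if anything falls off the work surface, if the arm or the gripper's body presses on something with over 40 N, if the wrist force passes 120 N, or if a joint passes its speed limit or range.

ROBOT

A 6-joint arm with a two-finger parallel gripper is mounted at the origin on the work surface. World frame = base frame: x ahead of the robot, y to its left, z up, the work surface at z = 0. Lengths are in m, angles in rad, forces in N, time in s.
With the tool pointing down it reaches from about 0.4 to 0.825 m from the base axis. Payload 7 kg.
Tool frame: the origin (TCP) lies midway between the tips of the shut fingers; the grasp point (between the pads) lies 19 mm behind it; z points along the fingers, y is the line along which they close (so a half turn about z gives the same grasp; the last joint's range is limited). The gripper opens to 88 mm and grips with 3 to 60 N. Pads are 19 mm wide; open, the fingers measure 130 mm over their backs; the gripper's body (78 mm by 193 mm) begins 47 mm behind the grasp point.
Start: joints at [1.524, 0.359, 0.012, 0, -1.224, -0.288], TCP at [0.222, 0.637, 0.227] pointing down, gripper open.
Joint ranges: [-3.07, 3.07], [-1.43, 2.12], [-1.02, 1.25], [-3.03, 1.67], [-3.05, -0], [-3.03, 3.03]. Speed limits (rad/s): [2.39, 2.39, 3.01, 3.14, 3.14, 3.14].

INTERFACE

Orientations are given as [roll, pitch, yaw] about the fixed x, y, z axes, in that order (R = Rz(yaw) Ry(pitch) Rx(roll)).
In Python, from station import telemetry, eyes, ticket, recognise, trace gives the robot as it stands. The module is installed in compiled form; this text tells all that it offers.
- The arm moves only by the tool servo_tool, never from a script. Its argument "series" is a list that holds one entry, the list of rows, each a list of 4 numbers: the shift along the tool's x, y, z in mm, then the turn about the tool's z in rad. In form: [[[x, y, z, roll], ...]]. A call has exactly 10 rows; each row shifts and turns the commanded pose from where the row before left it, along the tool's axes as they then stand; what a row does not reach is not made up. A row lasts 1/12 s, in which the tool goes at most 41.7 mm and 7.16 degrees, less where a joint would pass 70% of its speed; a pose out of reach is approached as far as the arm can. A call is refused whole if a number of a shift passes 41.7 or a number of a turn 0.125, either way. A call with a gripper value outside its range is refused whole. "claw" is the gripper's target within -1 to 1 (shut at 1, half-way at 0, fully open at -1), set as the call begins (left out, the last holds). The fingers move at their own pace and stop on an object; "grip_force" is the grip in N (left out, the last holds). Time passes only in rows, so rows that do not move let the fingers close, or fill a call up. It gives the time, the measured TCP pose, the force, the opening and the grip force at its end, in the units of the state.
- telemetry.get_state(): the state, without advancing time (a new reading comes with each control period).
- eyes.grab_frame(name): name is "scene" or "top"; returns the picture (420x560x3 uint8, red, green, blue); there is no depth.
- eyes.calibration(name): a dict with "mtx" (3x3 intrinsics, pixels), "k1" (the pictures are not rectified: a ray, as slopes to the right and down, at radius r is drawn at 1 + k1 r^2 times it, then the intrinsics apply), "rvec" (rotation vector, rad) and "tvec" (3), from world to camera coordinates, as OpenCV has them. Camera axes: x right, y down, z forward; pixel columns grow to the right and rows downward; lengths in m; the calibration is good to about 2 mm. A picture is of the moment at which its call begins. calibration takes no time and is no camera call.
- ticket.job_done(): hands the job in; it is judged then, once.
Trained networks look in the newest picture that a camera, given by its name, has taken for a name from the list of things; names that differ only in an ending like _2 or _b are one class to them, and where a whole thing is asked for, a point or a joint stands for the part that bears it (a point fixed in the world has none). Each returns a list of dicts, best first, with "conf" (0 to 1); they miss things now and then, are a little off and sometimes report something else, mostly with a low value. They report only what shows in the picture. A call takes as long as a camera call. They do not tell look-alikes from the thing itself.
- recognise(camera, name): "position" ([x, y, z] in m, in world coordinates, good to about 4 mm: the middle of the surface that is visible of it).
- trace(camera, name): "mask" (420x560 bool, what is visible of it).
The state is a dict: "t": time; "q": joint angles; "qd": joint speeds; "joint_efforts": joint torques, N m; "eef_pos": TCP position; "ee_rot": TCP orientation; "force": force on the tool from outside, world axes, zero at the start; "moment": the same for the moment, N m; "width": finger opening in m; "gripper_force": force on a finger pad.
Only numpy, scipy, OpenCV 4.12 (cv2) and the standard library are available. Lean on these libraries where they do the work, as an engineer would, in place of code of your own. Each camera call takes 0.05 s, during which the arm holds its last target. There are 200 camera calls.

## Working session

There is one attempt and no reset: what is moved stays moved. The work goes in short steps, Python scripts to look and compute and a tool call to move; the robot and the scene stay as the last step left them, time stands still between calls to the robot, and variables do not carry over. Pictures are saved under pics/ and viewed, at most 10 in all, crops included, and the job is handed in when it is done.

Besides the shell and the picture viewer there is one more tool, called after "Request:" by a JSON object that holds its "name" and its "arguments". servo_tool: Moves the arm, as the interface text tells. Its arguments: {"type":"object","properties":{"series":{"type":"array"},"claw":{"type":"number"},"grip_force":{"type":"number"}},"required":["series"]}

```bash
mkdir -p pics
cat > h.py <<'E'
import numpy as np, cv2
from station import telemetry, eyes, ticket, recognise, trace
def save(cam,fn):
    im=eyes.grab_frame(cam); cv2.imwrite('pics/'+fn,im[:,:,::-1]); return im
def cal(cam):
    c=eyes.calibration(cam); R=cv2.Rodrigues(np.array(c['rvec'],float))[0]
    return np.array(c['mtx'],float),float(c['k1']),R,np.array(c['tvec'],float).ravel()
def proj(cam,P):
    K,k1,R,t=cal(cam); p=np.atleast_2d(P)@R.T+t; s=p[:,:2]/p[:,2:]
    s=s*(1+k1*(s**2).sum(1,keepdims=True)); return s@K[:2,:2].T+K[:2,2]
def ray(cam,uv,z):
    K,k1,R,t=cal(cam); d=cv2.undistortPoints(np.array(uv,float).reshape(-1,1,2),K,np.array([k1,0,0,0,0])).reshape(-1,2)
    # exact enough for the mild distortion
    d=np.c_[d,np.ones(len(d))]@R; c=-R.T@t
    return c+d*((z-c[2])/d[:,2])[:,None]
E
python3 - <<'E'
from h import *
for c in('scene','top'):
    save(c,c+'0.png')
    print(c,(-cal(c)[2].T@cal(c)[3]).round(3))
    for n in('lid_a_center','tub_rim','tub_frame','rack','bay_mid'):
        try:
            for d in recognise(c,n)[:6]: print(n,np.round(d['position'],3),round(d['conf'],2))
        except Exception as e: print(n,e)
s=telemetry.get_state();print(s)
E
```

```text
scene [ 1.443 -0.224  1.375]
lid_a_center [ 0.736 -0.123  0.018] 0.88
lid_a_center [0.578 0.042 0.093] 0.62
tub_rim [ 0.562 -0.205  0.017] 0.87
tub_frame [ 0.56  -0.201  0.018] 0.7
rack [0.606 0.131 0.086] 0.56
bay_mid [0.609 0.13  0.087] 0.67
top [ 0.337 -0.064  1.433]
lid_a_center [ 0.724 -0.127  0.025] 0.95
lid_a_center [0.559 0.051 0.088] 0.86
lid_a_center [0.786 0.178 0.103] 0.69
lid_a_center [0.258 0.335 0.025] 0.57
tub_rim [ 0.5   -0.198  0.015] 0.92
tub_frame [ 0.5   -0.195  0.015] 0.62
rack [0.562 0.146 0.073] 0.84
rack [ 0.364 -0.094  0.024] 0.57
bay_mid [0.565 0.143 0.069] 0.83
{'t': 0.6, 'q': array([ 1.52411088e+00,  3.58538169e-01,  1.18981136e-02, -3.83447647e-05,
       -1.22410350e+00, -2.88120625e-01]), 'qd': array([ 7.99570418e-04,  4.23627218e-04,  4.09572781e-04,  5.66896544e-05,
        1.72856231e-04, -5.13913575e-04]), 'joint_efforts': array([ 1.02257977e-04, -5.81992185e+01,  2.93180680e+01,  6.99959010e+00,
        1.23699621e-02, -3.26600605e-05]), 'eef_pos': array([0.22177879, 0.6374917 , 0.22659352]), 'ee_rot': array([-3.14155230e+00,  4.95737285e-05, -3.34819103e-01]), 'force': array([0.70243002, 0.46431842, 0.02931489]), 'moment': array([-0.00488855, -0.0059027 ,  0.02610851]), 'gripper_force': 0.0, 'width': 0.08743772963098857}
```

View pics/top0.png

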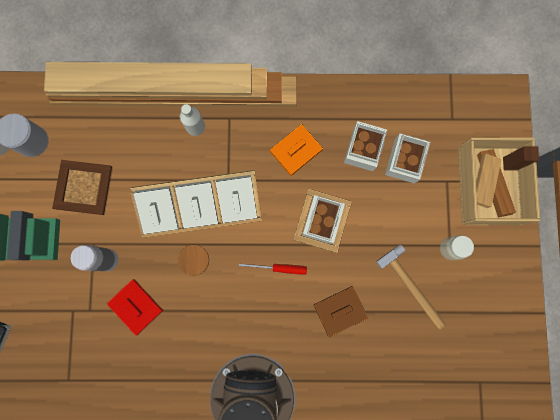

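View pics/scene0.png

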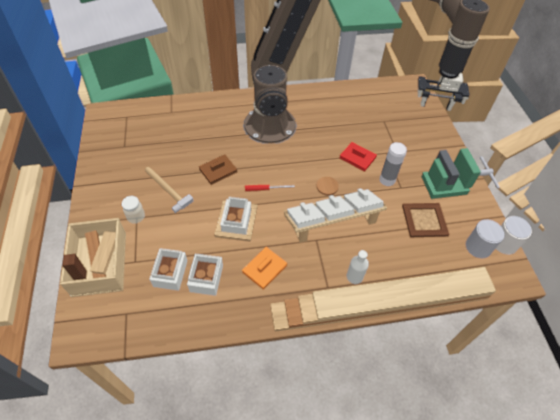

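Top view: rack with three white lids (bars at px 155,214 / 197,206 / 236,200) and framed tub at (324,220). Red, orange and brown look-alikes lie elsewhere. I'll fit the rack and tub poses using masks from both cameras.

```bash
cat > fit.py <<'E'
from h import *
from scipy.optimize import minimize
ims={c:eyes.grab_frame(c) for c in('scene','top')}
def big(cam,n,near):
    L=[d for d in trace(cam,n)]
    r=[d['mask'] for d in L if np.hypot(*(np.argwhere(d['mask']).mean(0)[::-1]-near))<25]
    print(cam,n,[(round(d['conf'],2),int(d['mask'].sum()),np.argwhere(d['mask']).mean(0)[::-1].round(0)) for d in L])
    return r[0] if r else None
M={}
for n,nr in(('tub_frame',{'top':(323,220),'scene':(236,217)}),('rack',{'top':(197,204),'scene':(336,210)})):
    for c in ims: M[n,c]=big(c,n,nr[c])
def box(x0,x1,y0,y1,z0,z1): return np.array([[x,y,z] for x in(x0,x1) for y in(y0,y1) for z in(z0,z1)])
def sil(cam,P,boxes):
    x,y,a=P; R=np.array([[np.cos(a),-np.sin(a),0],[np.sin(a),np.cos(a),0],[0,0,1]])
    m=np.zeros((420*4,560*4),np.uint8)
    for b in boxes:
        uv=proj(cam,b@R.T+[x,y,0]); h=cv2.convexHull(((uv+.5)*4*16).astype(np.int32))
        cv2.fillConvexPoly(m,h,255,shift=4)
    return cv2.resize(m,(560,420),interpolation=cv2.INTER_AREA)/255.
fr=[box(-.08,.08,-.068,.068,0,.018),box(-.059,.059,-.046,.046,0,.08)]
def slope(b):
    c,s=np.cos(np.pi/6),.5; R=np.array([[c,0,-s],[0,1,0],[s,0,c]]); return b@R.T+[0,0,.06]
rk=[slope(box(-.075,.075,-.176,.176,-.012,0)),slope(box(-.075,-.065,-.176,.176,0,.014))]+[slope(box(-.065,.061,k*.116-.05,k*.116+.05,0,.023)) for k in(-1,0,1)]
rk+=[slope(box(-.065,.075,k-.002,k+.002,0,.01)) for k in(-.174,-.058,.058,.174)]
def run(n,boxes,g,cams=('scene','top')):
    def f(P): return sum(((sil(c,P,boxes)-M[n,c])**2).sum() for c in cams)
    r=minimize(f,g,method='Nelder-Mead',options=dict(initial_simplex=np.array([g]+[np.add(g,d) for d in((.012,0,0),(0,.012,0),(0,0,.08))]),xatol=1e-5,fatol=.01))
    print(n,cams,r.x.round(4),round(r.fun,1)); return r.x
if __name__=='__main__':
    out={}
    for n,b,g in(('tub_frame',fr,[.52,-.2,-.25]),('rack',rk,[.57,.14,.13])):
        for cs in(('top',),('scene',),('scene','top')):
            out[n]=run(n,b,g,cs)
    np.savez('pose.npz',**out)
    v=[]
    for c,(u0,v0,u1,v1) in(('top',(120,160,360,255)),('scene',(205,180,395,255))):
        S=4; im=cv2.resize(np.ascontiguousarray(ims[c][:,:,::-1]),None,fx=S,fy=S,interpolation=cv2.INTER_CUBIC)
        for n,b in(('tub_frame',fr),('rack',rk)):
            x,y,a=out[n];R=np.array([[np.cos(a),-np.sin(a),0],[np.sin(a),np.cos(a),0],[0,0,1]])
            for q in b:
                p=(proj(c,q@R.T+[x,y,0])+.5)*S
                for i in range(8):
                    for j in(1,2,4):
                        if not i&j: cv2.line(im,tuple(p[i].astype(int)),tuple(p[i|j].astype(int)),(0,0,255),1)
        im=im[v0*S:v1*S,u0*S:u1*S]; v.append(cv2.resize(im,(800,int(im.shape[0]*800/im.shape[1]))))
    cv2.imwrite('pics/ov.png',cv2.resize(np.vstack(v),(720,int(720*sum(q.shape[0] for q in v)/800))))
E
python3 fit.py
```

```text
scene tub_frame [(0.9, 508, array([236., 227.])), (0.19, 781, array([333., 222.]))]
top tub_frame [(0.98, 832, array([320., 224.])), (0.43, 1014, array([410., 284.]))]
scene rack [(0.64, 666, array([333., 222.]))]
top rack [(0.79, 1742, array([202., 202.]))]
tub_frame ('top',) [ 0.5079 -0.2013 -0.3094] 1653.6
tub_frame ('scene',) [ 0.509  -0.2033 -0.2769] 992.2
tub_frame ('scene', 'top') [ 0.5081 -0.2032 -0.2735] 2651.7
rack ('top',) [0.5493 0.162  0.1508] 4747.7Traceback (most recent call last):
  File "fit.py", line 33, in <module>
    out[n]=run(n,b,g,cs)
           ~~~^^^^^^^^^^
  File "fit.py", line 27, in run
    r=minimize(f,g,method='Nelder-Mead',options=dict(initial_simplex=np.array([g]+[np.add(g,d) for d in((.012,0,0),(0,.012,0),(0,0,.08))]),xatol=1e-5,fatol=.01))
    res = _minimize_neldermead(fun, x0, args, callback, bounds=bounds,
                               **options)
    fxcc = func(xcc)
    fx = function(np.copy(x), *(wrapper_args + args))
  File "fit.py", line 26, in f
    def f(P): return sum(((sil(c,P,boxes)-M[n,c])**2).sum() for c in cams)
                     ~~~^^^^^^^^^^^^^^^^^^^^^^^^^^^^^^^^^^^^^^^^^^^^^^^^^^
  File "fit.py", line 26, in <genexpr>
    def f(P): return sum(((sil(c,P,boxes)-M[n,c])**2).sum() for c in cams)
                           ~~~^^^^^^^^^^^
  File "fit.py", line 17, in sil
    uv=proj(cam,b@R.T+[x,y,0]); h=cv2.convexHull(((uv+.5)*4*16).astype(np.int32))
  File "h.py", line 9, in proj
    K,k1,R,t=cal(cam); p=np.atleast_2d(P)@R.T+t; s=p[:,:2]/p[:,2:]
             ~~~^^^^^
  File "h.py", line 6, in cal
    c=eyes.calibration(cam); R=cv2.Rodrigues(np.array(c['rvec'],float))[0]
ValueError: time passes only in moves, steps and waits
```

```bash
python3 - <<'E'
s=open('h.py').read()
s=s.replace("def cal(cam):","import functools\n@functools.lru_cache\ndef cal(cam):")
open('h.py','w').write(s)
E
cat > fit.py <<'E'
from h import *
from scipy.optimize import minimize
def box(x0,x1,y0,y1,z0,z1): return np.array([[x,y,z] for x in(x0,x1) for y in(y0,y1) for z in(z0,z1)])
def white(im,near,rad):
    hsv=cv2.cvtColor(im,cv2.COLOR_RGB2HSV).astype(float)
    m=np.clip((80-hsv[:,:,1])/40,0,1)*np.clip((hsv[:,:,2]-90)/50,0,1)
    b=(m>.4).astype(np.uint8); w=np.zeros_like(b); cv2.circle(w,near,rad,1,-1); b&=w
    b=cv2.morphologyEx(b,cv2.MORPH_OPEN,np.ones((2,2),np.uint8))
    cs,_=cv2.findContours(b,cv2.RETR_EXTERNAL,cv2.CHAIN_APPROX_NONE)
    out=np.zeros_like(b)
    for q in cs:
        if cv2.contourArea(q)>60: cv2.drawContours(out,[q],-1,1,-1)
    return out.astype(float)
def place(b,P,tilt=0,z=0):
    x,y,a=P; c,s=np.cos(tilt),np.sin(tilt); b=b@np.array([[c,0,-s],[0,1,0],[s,0,c]]).T+[0,0,z]
    return b@np.array([[np.cos(a),-np.sin(a),0],[np.sin(a),np.cos(a),0],[0,0,1]]).T+[x,y,0]
def sil(cam,parts,S=8):
    m=np.zeros((420*S,560*S),np.uint8)
    for b in parts: cv2.fillConvexPoly(m,cv2.convexHull(np.round(((proj(cam,b)+.5)*S-.5)*16).astype(np.int32)),255,shift=4)
    return cv2.resize(m,(560,420),interpolation=cv2.INTER_AREA)/255.
def fit(parts,M,g,cams):
    f=lambda P:sum(((sil(c,parts(P))-M[c])**2).sum() for c in cams)
    r=minimize(f,g,method='Nelder-Mead',options=dict(initial_simplex=np.array([g]+[np.add(g,d) for d in((.008,0,0),(0,.008,0),(0,0,.06))]),xatol=2e-5,fatol=.01,maxiter=120))
    print(cams,r.x.round(4),round(r.fun,1),[int(M[c].sum()) for c in cams]); return r.x
T=np.pi/6
tub=lambda P:[place(box(-.059,.059,-.046,.046,.03,.08),P)]
# lid boxes in slope frame (origin on slope surface, at rack centre)
lidb=lambda k:box(-.065,.061,k*.116-.05,k*.116+.05,0,.023)
barb=lambda k:box(-.032,.028,k*.116-.008,k*.116+.008,.023,.05)
rack=lambda P:[place(f(k),P,T,.06) for k in(-1,0,1) for f in(lidb,barb)]
def overlay(im,cam,boxes,crop,S=5):
    im=cv2.resize(np.ascontiguousarray(im[:,:,::-1]),None,fx=S,fy=S,interpolation=cv2.INTER_CUBIC)
    for q in boxes:
        p=(proj(cam,q)+.5)*S
        for i in range(8):
            for j in(1,2,4):
                if not i&j: cv2.line(im,tuple(p[i].astype(int)),tuple(p[i|j].astype(int)),(0,0,255),1)
    u0,v0,u1,v1=[int(S*q) for q in crop]; im=im[v0:v1,u0:u1]
    return cv2.resize(im,(720,int(im.shape[0]*720/im.shape[1])))
E
cat > f1.py <<'E'
from fit import *
ims={c:cv2.imread(f'pics/{c}0.png')[:,:,::-1].copy() for c in('top','scene')}
Mt={'top':white(ims['top'],(325,221),26),'scene':white(ims['scene'],(237,216),22)}
Mr={'top':white(ims['top'],(197,204),70),'scene':white(ims['scene'],(336,208),50)}
for cs in(('top',),('scene',),('top','scene')): t=fit(tub,Mt,[.51,-.2,-.27],cs)
for cs in(('top',),('scene',),('top','scene')): r=fit(rack,Mr,[.565,.145,.15],cs)
np.savez('pose.npz',t=t,r=r)
fr=place(box(-.08,.08,-.068,.068,0,.018),t)
cv2.imwrite('pics/ov.png',np.vstack([overlay(ims[c],c,tub(t)+rack(r)+[fr],cr) for c,cr in(('top',(120,160,360,255)),('scene',(205,180,395,255)))]))
E
python3 f1.py
```

```text
('top',) [ 0.5027 -0.203  -0.2912] 35.6 [1374]
('scene',) [ 0.5232 -0.1994 -0.2877] 47.0 [968]
('top', 'scene') [ 0.5036 -0.2021 -0.2877] 326.4 [1374, 968]
('top',) [0.5493 0.1622 0.146 ] 229.2 [4546]
('scene',) [0.5571 0.1675 0.1468] 81.1 [2014]
('top', 'scene') [0.5502 0.1628 0.148 ] 524.5 [4546, 2014]
```

View pics/ov.png

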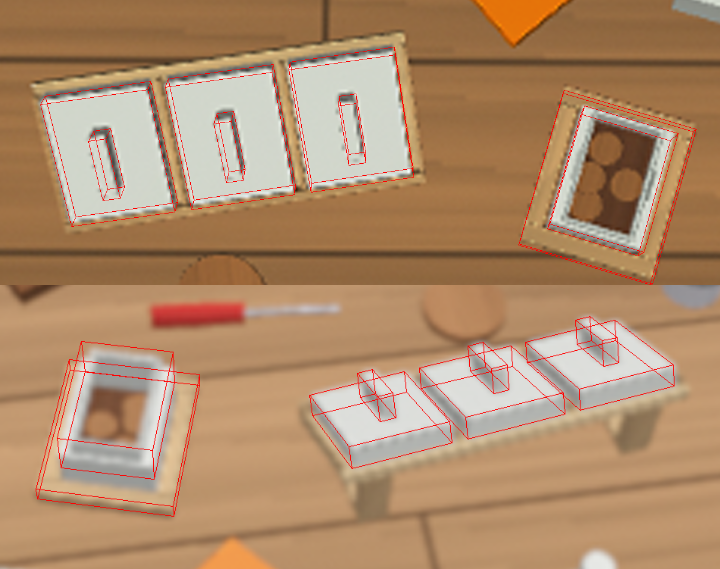

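```bash
cat > f2.py <<'E'
from fit import *
import fit as F
ims={c:cv2.imread(f'pics/{c}0.png')[:,:,::-1].copy() for c in('top','scene')}
Mt={'top':white(ims['top'],(325,221),26),'scene':white(ims['scene'],(237,216),22)}
Mr={'top':white(ims['top'],(197,204),70),'scene':white(ims['scene'],(336,208),50)}
tub=lambda P:[place(box(-.059,.059,-.046,.046,.018,.08),P)]
for cs in(('top',),('scene',)): t=fit(tub,Mt,[.51,-.2,-.27],cs)
for c in Mt:
    for n,M in(('t',Mt[c]),('r',Mr[c])):
        i=np.argwhere(M>0); print(c,n,i.min(0),i.max(0))
print({c:(cal(c)[0].round(1).tolist(),cal(c)[1]) for c in Mt})
r=np.load('pose.npz')['r']
v=[]
for c,cr in(('scene',(210,185,300,245)),('scene',(282,182,392,242))):
    im=ims[c].copy(); 
    v.append(overlay(im,c,tub(t)+rack(r)+[place(box(-.08,.08,-.068,.068,0,.018),t)],cr,8)[:, :])
v=[cv2.resize(q,(560,int(q.shape[0]*560/720))) for q in v]
o=np.vstack(v);cv2.imwrite('pics/ov2.png',cv2.resize(o,(int(o.shape[1]*600/o.shape[0]),600)))
E
python3 f2.py
```

```text
('top',) [ 0.503  -0.2032 -0.2923] 47.4 [1374]
('scene',) [ 0.5168 -0.1988 -0.2922] 23.0 [968]
top t [197 304] [244 345]
top r [178 134] [234 257]
scene t [198 221] [235 251]
scene r [189 288] [229 384]
{'top': ([[480.8, 0.0, 276.4], [0.0, 480.8, 211.6], [0.0, 0.0, 1.0]], 0.021291159879468245), 'scene': ([[435.0, 0.0, 271.2], [0.0, 435.0, 206.3], [0.0, 0.0, 1.0]], -0.07682611118890133)}
```

View pics/ov2.png

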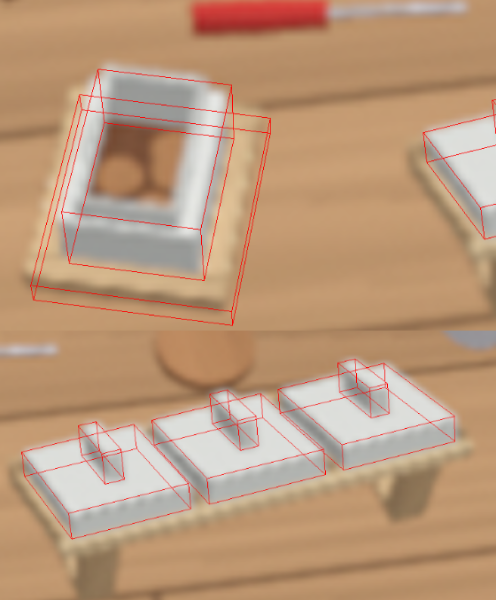

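Tub fits well in top view at (0.503, -0.203, -0.292). The scene view reads about 10 mm further in x for both objects. I'll move over the rack and check with the gripper which camera is right.

```bash
cat > go.py <<'E'
import sys,numpy as np
from station import telemetry
# tool-frame shift (mm) and turn to a target x y z yaw
x,y,z,a=map(float,sys.argv[1:5]); s=telemetry.get_state(); p=s['eef_pos']; w=s['ee_rot'][2]
d=np.array([x,y,z])-p; c,sn=np.cos(w),np.sin(w)
# tool x=(c,s), tool y=(s,-c), tool z=-z ; turn about tool z = -(yaw change)
print('t',round(s['t'],2),'pose',p.round(4),'rot',s['ee_rot'].round(3),'width',round(s['width'],4),'F',s['force'].round(1))
print('tool mm',np.round([1000*(c*d[0]+sn*d[1]),1000*(sn*d[0]-c*d[1]),-1000*d[2]],1),'turn',round(-(a-w),3))
E
python3 - <<'E'
from h import *
for c in('top','scene'): print(c,proj(c,[[0,0,0],[0,0,.1],[.222,.637,.227]]).round(1))
r=np.array([.553,.164]);a=.147;R=np.array([[np.cos(a),-np.sin(a)],[np.sin(a),np.cos(a)]])
for k in(-1,0,1): print(k,(r+R@[-.011,k*.116]).round(4))
E
python3 go.py .559 .048 .2 .147
```

```text
top [[252.3 397.7]
 [250.5 407.1]
 [-13.6 325.4]]
scene [[269.4 124.6]
 [269.5 107.7]
 [434.8 106.7]]
-1 [0.5591 0.0476]
0 [0.5421 0.1624]
1 [0.5251 0.2771]
t 0.9 pose [0.2218 0.6375 0.2266] rot [-3.142  0.    -0.335] width 0.0877 F [0.3 0.1 1.3]
tool mm [512.2 446.   26.6] turn -0.482
```

Request:
{"name": "servo_tool", "arguments": {"series": [[[30.1,26.2,0,0],[30.1,26.2,0,0],[30.1,26.2,0,0],[30.1,26.2,0,0],[30.1,26.2,0,0],[30.1,26.2,0,0],[30.1,26.2,0,0],[30.1,26.2,0,0],[30.1,26.2,0,0],[30.1,26.2,0,0]]], "claw": 0, "grip_force": 12}}

```text
t: 1.73
eef_pos: [0.4205, 0.2894, 0.227]
ee_rot: [-3.141, -0.0, -0.334]
force: [0.6, 0.4, -0.8]
width: 0.0437
gripper_force: 0.0
```

Request:
{"name": "servo_tool", "arguments": {"series": [[[30.1,26.2,0,0],[30.1,26.2,0,0],[30.1,26.2,0,0],[30.1,26.2,0,0],[30.1,26.2,0,0],[30.1,26.2,0,0],[30.1,26.2,0,0],[0,0,0,-0.12],[0,0,0,-0.12],[0,0,0,-0.12]]]}}

```text
t: 2.57
eef_pos: [0.559, 0.0474, 0.2264]
ee_rot: [3.141, 0.0, 0.029]
force: [-0.5, 0.6, 0.8]
width: 0.0438
gripper_force: 0.0
```

```bash
python3 go.py .559 .048 .15 .147
python3 - <<'E'
from fit import *
s=telemetry.get_state();p=s['eef_pos']
ims={c:save(c,c+'1.png') for c in('top','scene')}
r=np.array([.553,.164,.147])
v=[]
a=s['ee_rot'][2]; ey=np.array([np.sin(a),-np.cos(a),0])
for c in ims:
    u=proj(c,p)[0]
    tips=[p+ey*q for q in(-.022,.022)]
    bx=[np.array([t+[dx,dy,dz] for dx in(-.001,.001) for dy in(-.001,.001) for dz in(0,.019)]) for t in tips]
    v.append(cv2.resize(overlay(ims[c],c,bx,(u[0]-40,u[1]-28,u[0]+40,u[1]+28),8),(420,294)))
cv2.imwrite('pics/tcp.png',np.vstack(v))
E
```

```text
t 2.57 pose [0.559  0.0474 0.2264] rot [3.141 0.    0.029] width 0.0438 F [-0.5  0.6  0.8]
tool mm [-0.  -0.6 76.4] turn -0.118
```

View pics/tcp.png

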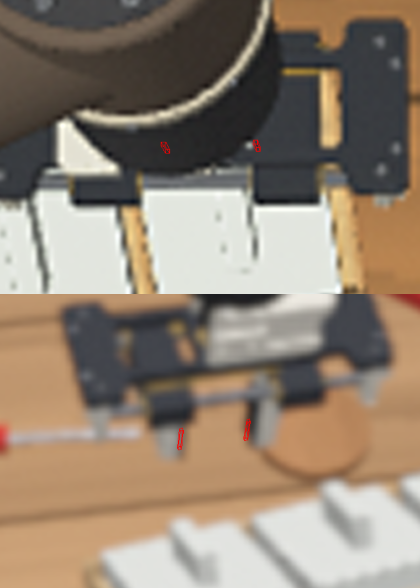

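The fingertips show the scene camera reads about 2 px low, so the top-camera poses hold. I'll grasp the right lid so that the grip point lies on the bar's mid-axis.

```bash
python3 go.py .545 .0447 .0815 .147
```

```text
t 2.67 pose [0.5588 0.0482 0.2265] rot [3.142 0.    0.027] width 0.0438 F [0.1 0.2 0.1]
tool mm [-13.9   3.2 145. ] turn -0.12
```

Request:
{"name": "servo_tool", "arguments": {"series": [[[-13.9,3.2,15,0],[0,0,25,-0.12],[0,0,25,0],[0,0,25,0],[0,0,20,0],[0,0,15,0],[0,0,10,0],[0,0,6,0],[0,0,4,0],[0,0,0,0]]]}}

```text
t: 3.5
eef_pos: [0.5449, 0.0453, 0.0814]
ee_rot: [3.142, 0.0, 0.144]
force: [0.0, -0.2, 1.7]
width: 0.0437
gripper_force: 0.0
```

Request:
{"name": "servo_tool", "arguments": {"series": [[[0,0,0,0],[0,0,0,0],[0,0,0,0],[0,0,0,0],[0,0,0,0],[0,0,-5,0],[0,0,-10,0],[0,0,-20,0],[0,0,-30,0],[0,0,-30,0]]], "claw": 1, "grip_force": 8}}

```text
t: 4.33
eef_pos: [0.5444, 0.0448, 0.178]
ee_rot: [3.141, 0.001, 0.145]
force: [0.5, -0.5, -0.1]
width: 0.0157
gripper_force: 8.0
```

```bash
python3 go.py .504 -.203 .19 -.292
python3 - <<'E'
from h import *
v=[]
for c in('scene','top'):
    im=save(c,c+'2.png'); u=proj(c,telemetry.get_state()['eef_pos'])[0].astype(int)
    v.append(cv2.resize(im[u[1]-35:u[1]+35,u[0]-50:u[0]+50,::-1],(400,280),interpolation=cv2.INTER_CUBIC))
cv2.imwrite('pics/g.png',np.hstack(v))
E
```

```text
t 4.33 pose [0.5444 0.0448 0.178 ] rot [3.141e+00 1.000e-03 1.450e-01] width 0.0157 F [ 0.5 -0.5 -0.1]
tool mm [-75.8 239.4 -12. ] turn 0.437
```

View pics/g.png

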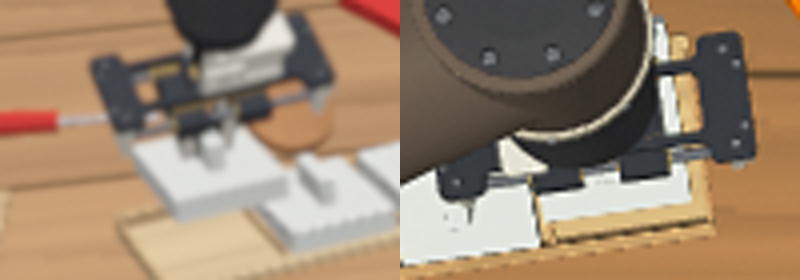

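Request:
{"name": "servo_tool", "arguments": {"series": [[[-9.5,29.9,-3,0],[-9.5,29.9,-3,0],[-9.5,29.9,-3,0],[-9.5,29.9,-3,0],[-9.5,29.9,0,0],[-9.5,29.9,0,0],[-9.5,29.9,0,0],[-9.5,29.9,0,0],[0,0,0,0.11],[0,0,0,0.11]]], "grip_force": 3}}

```text
t: 5.27
eef_pos: [0.5037, -0.2044, 0.189]
ee_rot: [3.142, -0.0, -0.082]
force: [0.6, -0.1, -0.5]
width: 0.0158
gripper_force: 3.0
```

Request:
{"name": "servo_tool", "arguments": {"series": [[[0,0,0,0.11],[0,0,0,0.107],[0,0,0,0],[0,0,0,0],[0,0,0,0],[0,0,0,0],[0,0,0,0],[0,0,0,0],[0,0,0,0],[0,0,0,0]]]}}

```text
t: 6.1
eef_pos: [0.5043, -0.2025, 0.1886]
ee_rot: [-3.142, 0.0, -0.291]
force: [0.2, 0.6, -0.1]
width: 0.016
gripper_force: 3.0
```

```bash
python3 go.py .504 -.203 .14 -.292
python3 - <<'E'
from fit import *
s=telemetry.get_state();p=s['eef_pos'];a=s['ee_rot'][2]
im=save('scene','scene3.png'); save('top','top3.png')
u=proj('scene',p)[0].astype(int)
cv2.imwrite('pics/g3.png',cv2.resize(im[u[1]-40:u[1]+50,u[0]-60:u[0]+60,::-1],(800,600),interpolation=cv2.INTER_CUBIC))
np.savez('s3.npz',p=p,a=a)
E
```

```text
t 6.1 pose [ 0.5043 -0.2025  0.1886] rot [-3.142  0.    -0.291] width 0.016 F [ 0.2  0.6 -0.1]
tool mm [-0.2  0.6 48.6] turn 0.001
```

View pics/g3.png

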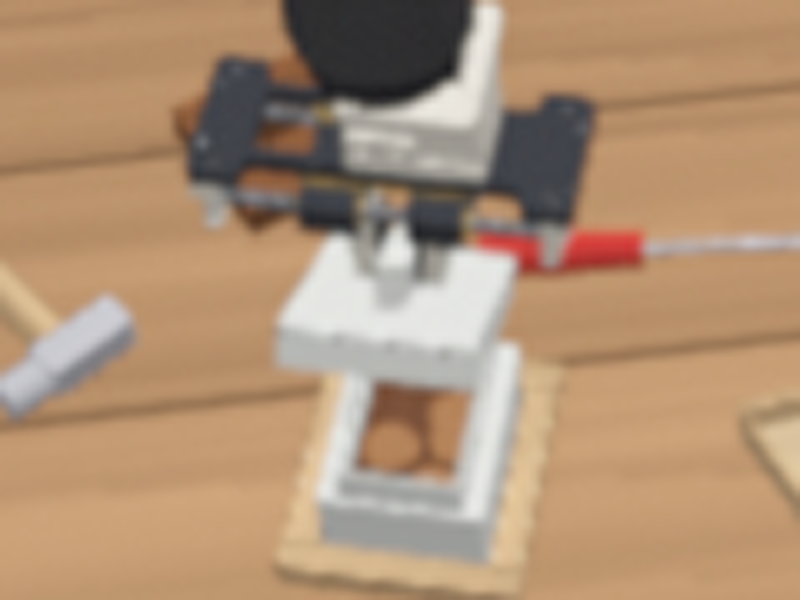

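Lid 1 is gripped and over the tub but still tilted about 30°. The tool only turns about z, so I'll level it by pressing it on bare table right of the tub.

```bash
python3 - <<'E'
from h import *
print(ray('top',[[395,213],[362,180],[385,180],[427,182],[375,245],[403,246],[350,205],[340,250],[440,235]],0).round(3)[:,:2])
print(ray('top',[[390,176],[420,180],[385,172]],0.0).round(3)[:,:2])
E
python3 go.py .504 -.40 .14 -.292
```

```text
[[ 0.532 -0.423]
 [ 0.633 -0.326]
 [ 0.633 -0.395]
 [ 0.628 -0.522]
 [ 0.436 -0.36 ]
 [ 0.433 -0.444]
 [ 0.556 -0.288]
 [ 0.421 -0.256]
 [ 0.467 -0.555]]
[[ 0.646 -0.411]
 [ 0.634 -0.501]
 [ 0.658 -0.396]]
t 6.2 pose [ 0.5043 -0.2025  0.1885] rot [-3.142  0.    -0.292] width 0.016 F [0.2 0.6 0.3]
tool mm [ 56.5 189.2  48.5] turn 0.0
```

Request:
{"name": "servo_tool", "arguments": {"series": [[[16.2,33,0,0],[16.2,33,0,0],[16.2,33,0,0],[16.2,33,0,0],[16.2,33,0,0],[16.0,33,0,0],[0,0,30,0],[0,0,35,0],[0,0,33,0],[0,0,20,0]]]}}

```text
t: 7.03
eef_pos: [0.5383, -0.4195, 0.0664]
ee_rot: [-3.14, 0.004, -0.293]
force: [-0.5, 0.5, -1.1]
width: 0.0164
gripper_force: 3.0
```

Request:
{"name": "servo_tool", "arguments": {"series": [[[0,0,6,0],[0,0,5,0],[0,0,5,0],[0,0,4,0],[0,0,4,0],[0,0,4,0],[0,0,3,0],[0,0,3,0],[0,0,2,0],[0,0,0,0]]]}}

```text
t: 7.87
eef_pos: [0.5394, -0.4197, 0.0337]
ee_rot: [-3.141, 0.002, -0.292]
force: [0.8, -0.1, -0.4]
width: 0.016
gripper_force: 3.0
```

Request:
{"name": "servo_tool", "arguments": {"series": [[[0,0,1.5,0],[0,0,1.5,0],[0,0,1,0],[0,0,1,0],[0,0,1,0],[0,0,0,0],[0,0,0,0],[0,0,0,0],[0,0,0,0],[0,0,0,0]]]}}

```text
t: 8.7
eef_pos: [0.5401, -0.42, 0.0284]
ee_rot: [-3.141, 0.0, -0.292]
force: [-1.0, -0.2, -0.4]
width: 0.0158
gripper_force: 3.0
```

```bash
cat > look.py <<'E'
import sys
from fit import *
# fit lid in hand / on rest from scene: params x-offset from TCP along tool x, z-centre, tilt ; save crop
name=sys.argv[1]
s=telemetry.get_state();p=s['eef_pos'];a=s['ee_rot'][2];print('t',round(s['t'],2),'F',s['force'].round(1),p.round(4))
for c in('scene','top'):
    im=save(c,c+name+'.png'); u=proj(c,p)[0].astype(int)
    if c=='scene': a0=cv2.resize(im[max(u[1]-35,0):u[1]+35,u[0]-47:u[0]+47,::-1],(760,566),interpolation=cv2.INTER_CUBIC)
cv2.imwrite(f'pics/look{name}.png',a0)
E
python3 look.py 4
```

```text
t 8.7 F [-1.  -0.2 -0.4] [ 0.5401 -0.42    0.0284]
```

View pics/look4.png

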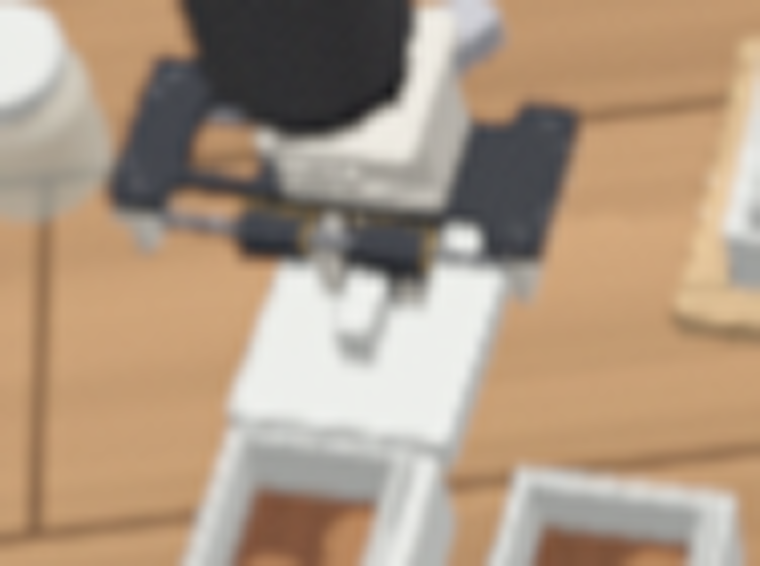

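Request:
{"name": "servo_tool", "arguments": {"series": [[[0,0,1,0],[0,0,1,0],[0,0,1,0],[0,0,1,0],[0,0,0,0],[0,0,0,0],[0,0,0,0],[0,0,0,0],[0,0,0,0],[0,0,0,0]]]}}

```text
t: 9.63
eef_pos: [0.5402, -0.4201, 0.0245]
ee_rot: [-3.142, 0.0, -0.292]
force: [-0.4, -0.1, -0.4]
width: 0.0162
gripper_force: 3.0
```

Request:
{"name": "servo_tool", "arguments": {"series": [[[0,0,0.5,0],[0,0,0.5,0],[0,0,0.5,0],[0,0,0.5,0],[0,0,0.5,0],[0,0,0,0],[0,0,0,0],[0,0,0,0],[0,0,0,0],[0,0,0,0]]]}}

```text
t: 10.47
eef_pos: [0.5405, -0.4201, 0.0233]
ee_rot: [3.141, -0.001, -0.291]
force: [-1.5, 2.7, 10.8]
width: 0.0161
gripper_force: 8.2
```

Request:
{"name": "servo_tool", "arguments": {"series": [[[0,0,0,0],[0,0,-6,0],[0,0,-20,0],[0,0,-40,0],[0,0,-40,0],[-16,-33,-8,0],[-16,-33,0,0],[-16,-33,0,0],[-16,-33,0,0],[-16.5,-33,0,0]]], "grip_force": 10}}

```text
t: 11.3
eef_pos: [0.5098, -0.2375, 0.1358]
ee_rot: [-3.141, 0.0, -0.293]
force: [-0.7, 1.2, -0.2]
width: 0.0157
gripper_force: 13.5
```

Request:
{"name": "servo_tool", "arguments": {"series": [[[-17,-32.5,0,0],[0,0,0,0],[0,0,10,0],[0,0,6,0],[0,0,4,0],[0,0,3,0],[0,0,2,0],[0,0,2,0],[0,0,2,0],[0,0,0,0]]]}}

```text
t: 12.13
eef_pos: [0.5035, -0.2032, 0.1066]
ee_rot: [3.141, 0.001, -0.293]
force: [-0.1, -0.8, -1.6]
width: 0.0162
gripper_force: 13.5
```

Request:
{"name": "servo_tool", "arguments": {"series": [[[0,0,1,0],[0,0,1,0],[0,0,1,0],[0,0,1,0],[0,0,1,0],[0,0,1,0],[0,0,0,0],[0,0,0,0],[0,0,0,0],[0,0,0,0]]]}}

```text
t: 12.97
eef_pos: [0.5046, -0.203, 0.1016]
ee_rot: [-3.142, -0.002, -0.291]
force: [1.5, -0.8, 5.9]
width: 0.0158
gripper_force: 14.1
```

Request:
{"name": "servo_tool", "arguments": {"series": [[[0,0,0,0],[0,0,0,0],[0,0,-15,0],[0,0,-35,0],[0,-35,-20,0],[0,-41,0,0],[0,-41,0,0],[0,-41,0,0],[0,-41,0,0],[0,-41,0,0]]], "claw": 0}}

```text
t: 13.8
eef_pos: [0.5721, 0.0288, 0.1706]
ee_rot: [3.141, 0.001, -0.292]
force: [1.2, -0.6, -0.4]
width: 0.0438
gripper_force: 0.0
```

```bash
cat > seat.py <<'E'
import sys
from fit import *
n=sys.argv[1]
ims={c:save(c,c+n+'.png') for c in('top','scene')}
t=np.array([.503,-.203,-.292])
M={'top':white(ims['top'],(325,221),40),'scene':white(ims['scene'],(237,216),36)}
for c in M: i=np.argwhere(M[c]>0); print(c,i.min(0),i.max(0))
for z in(.087,.097,.105):
    lid=lambda P:[place(box(-.063,.063,-.05,.05,z-.025,z-.002),P),place(box(-.03,.03,-.008,.008,z,z+.025),P)]
    r=fit(lid,M,list(t),('top',)); fit(lid,M,list(t),('scene',))
    d=r-t; c,s=np.cos(t[2]),np.sin(t[2]); print(z,'rel tub mm',1000*(c*d[0]+s*d[1]).round(4),1000*(-s*d[0]+c*d[1]).round(4),d[2].round(3))
E
python3 seat.py 5; python3 go.py .503 -.203 .16 -.292
```

```text
top [190 303] [244 348]
scene [194 218] [235 252]
('top',) [ 0.5129 -0.208  -0.2711] 123.1 [1739]
('scene',) [ 0.5161 -0.2023 -0.2898] 257.5 [1178]
0.087 rel tub mm 10.9 -2.0 0.021
('top',) [ 0.509  -0.2063 -0.2687] 118.4 [1739]
('scene',) [ 0.522  -0.2025 -0.2848] 244.6 [1178]
0.097 rel tub mm 6.7 -1.4 0.023
('top',) [ 0.5095 -0.206  -0.2733] 111.3 [1739]
('scene',) [ 0.5267 -0.2023 -0.2672] 234.4 [1178]
0.105 rel tub mm 7.1000000000000005 -1.0 0.019
t 13.9 pose [0.5736 0.0316 0.1702] rot [ 3.142e+00  1.000e-03 -2.880e-01] width 0.0436 F [-0.3 -0.6 -0.2]
tool mm [ -1.2 245.   10.2] turn 0.004
```

Run:
```python
from fit import *
t=np.array([.503,-.203,-.292]);L=np.array([.5095,-.206,-.28]);z=.105
v=[]
for c,cr in(('top',(295,182,357,256)),('scene',(210,188,265,248))):
    im=cv2.imread(f'pics/{c}5.png')[:,:,::-1].copy()
    o=overlay(im,c,[place(box(-.059,.059,-.046,.046,.08,.0801),t),place(box(-.063,.063,-.05,.05,z-.025,z-.002),L),place(box(-.08,.08,-.068,.068,.018,.0181),t)],cr,12)
    v.append(cv2.resize(o,(400,480)))
cv2.imwrite('pics/s5.png',np.hstack(v))
```

```text
(no output)
```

View pics/s5.png

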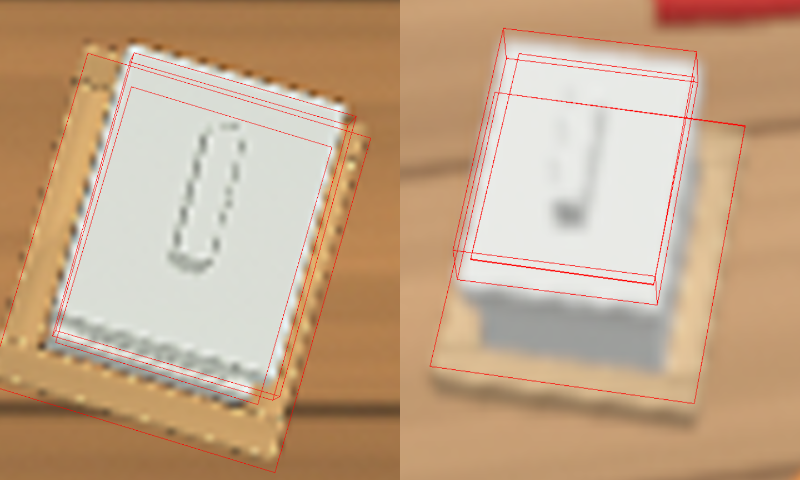

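The lid sits proud and visibly shifted towards +x on the tub, so this trial shows nothing about fit. I'll refit lid plus tub together to get the offset.

```bash
cat > seat2.py <<'E'
import sys
from fit import *
n=sys.argv[1]
import os
ims={c:(cv2.imread(f'pics/{c}{n}.png')[:,:,::-1].copy() if os.path.exists(f'pics/{c}{n}.png') else save(c,c+n+'.png')) for c in('top',)}
t=np.array([.503,-.203,-.292])
M={'top':white(ims['top'],(325,221),40)}
for z in [float(q) for q in sys.argv[2:]]:
    tb=[place(box(-.059,.059,-.046,.046,.018,.08),t)]
    lid=lambda P:[place(box(-.063,.063,-.05,.05,z-.025,z-.002),P),place(box(-.03,.03,-.008,.008,z,z+.025),P)]+tb
    r=fit(lid,M,[.509,-.205,-.28],('top',))
    d=r-t; c,s=np.cos(t[2]),np.sin(t[2]); print(z,'rel tub mm',(1000*(c*d[0]+s*d[1])).round(1),(1000*(-s*d[0]+c*d[1])).round(1),d[2].round(3))
E
python3 seat2.py 5 .105 .097 ; python3 go.py .513 -.206 .14 -.292
```

```text
('top',) [ 0.5109 -0.2062 -0.2753] 30.6 [1739]
0.105 rel tub mm 8.5 -0.8 0.017
('top',) [ 0.5124 -0.2072 -0.2735] 26.0 [1739]
0.097 rel tub mm 10.2 -1.3 0.019
t 13.9 pose [0.5736 0.0316 0.1702] rot [ 3.142e+00  1.000e-03 -2.880e-01] width 0.0436 F [-0.3 -0.6 -0.2]
tool mm [  9.2 245.   30.2] turn 0.004
```

Request:
{"name": "servo_tool", "arguments": {"series": [[[1.3,40.8,0,0],[1.3,40.8,0,0],[1.3,40.8,0,0],[1.3,40.8,0,0],[1.3,40.8,0,0],[1.2,40.5,0,0],[0,0,25,0.008],[0,0,22,0],[0,0,12,0],[0,0,5,0]]]}}

```text
t: 14.73
eef_pos: [0.5072, -0.2097, 0.1043]
ee_rot: [3.141, 0.005, -0.302]
force: [-0.8, 1.6, 0.1]
width: 0.0438
gripper_force: 0.0
```

Request:
{"name": "servo_tool", "arguments": {"series": [[[0,0,0,0],[0,0,0,0],[0,0,0,0],[0,0,0,0],[0,0,0,0],[0,0,-1,0],[0,0,-1,0],[0,0,-1,0],[0,0,-1,0],[0,0,0,0]]], "claw": 1, "grip_force": 20}}

```text
t: 15.57
eef_pos: [0.5104, -0.2085, 0.1114]
ee_rot: [-3.14, -0.001, -0.299]
force: [2.3, 4.9, -1.6]
width: 0.0163
gripper_force: 19.7
```

```bash
python3 go.py .503 -.2018 .112 -.297
```

```text
t 15.57 pose [ 0.5104 -0.2085  0.1114] rot [-3.14e+00 -1.00e-03 -2.99e-01] width 0.0163 F [ 2.3  4.9 -1.6]
tool mm [-9.1 -4.2 -0.6] turn -0.002
```

Request:
{"name": "servo_tool", "arguments": {"series": [[[0,0,-4,0],[0,0,0,0],[-4,-2.3,0,0],[-5,-2,0,0],[0,0,0,0],[0,0,4,0],[0,0,3,0],[0,0,2,0],[0,0,2,0],[0,0,0,0]]]}}

```text
t: 16.4
eef_pos: [0.5025, -0.2025, 0.1038]
ee_rot: [-3.141, 0.0, -0.3]
force: [1.5, 3.2, 0.7]
width: 0.0158
gripper_force: 20.0
```

Request:
{"name": "servo_tool", "arguments": {"series": [[[0,0,1,0],[0,0,1,0],[0,0,1,0],[0,0,1,0],[0,0,1,0],[0,0,0,0],[0,0,0,0],[0,0,0,0],[0,0,0,0],[0,0,0,0]]]}}

```text
t: 17.23
eef_pos: [0.5013, -0.2022, 0.099]
ee_rot: [-3.142, 0.002, -0.3]
force: [-2.8, 5.9, 6.5]
width: 0.0161
gripper_force: 20.0
```

Request:
{"name": "servo_tool", "arguments": {"series": [[[-0.5,-1,0,0],[0,0,1,0],[0,0,1,0],[0,0,1,0],[0,0,1,0],[0,0,0,0],[0,0,0,0],[0,0,0,0],[0,0,0,0],[0,0,0,0]]]}}

```text
t: 18.07
eef_pos: [0.501, -0.2014, 0.0963]
ee_rot: [3.141, 0.002, -0.299]
force: [-7.4, 7.3, 21.6]
width: 0.016
gripper_force: 20.0
```

Request:
{"name": "servo_tool", "arguments": {"series": [[[-1,-1.2,0,0],[0,0,0,0],[0,0,0,0],[0,0,0,0],[0,0,1,0],[0,0,1,0],[0,0,0,0],[0,0,0,0],[0,0,0,0],[0,0,0,0]]]}}

```text
t: 18.9
eef_pos: [0.5015, -0.2012, 0.0955]
ee_rot: [3.14, -0.001, -0.299]
force: [-7.5, 1.2, 24.8]
width: 0.0159
gripper_force: 20.0
```

```bash
python3 -c "
from station import telemetry as t
s=t.get_state();print(s['moment'].round(2),s['eef_pos'].round(4),s['force'].round(1),s['ee_rot'])"
```

```text
[0.35 2.78 0.1 ] [ 0.5015 -0.2012  0.0955] [-7.5  1.2 24.8] [ 3.13981284e+00 -9.21095490e-04 -2.98766937e-01]
```

Request:
{"name": "servo_tool", "arguments": {"series": [[[0,0,-1,0],[0,0,0,0],[0,0,-15,0],[0,0,-35,0],[0,-35,-20,0],[0,-41,0,0],[0,-41,0,0],[0,-41,0,0],[0,-41,0,0],[0,-41,0,0]]], "claw": 0}}

```text
t: 19.73
eef_pos: [0.5722, 0.0308, 0.1634]
ee_rot: [3.141, 0.001, -0.3]
force: [1.1, -0.8, -0.5]
width: 0.0439
gripper_force: 0.0
```

```bash
cat > seat3.py <<'E'
import sys,os
from fit import *
n=sys.argv[1]
ims={c:(cv2.imread(f'pics/{c}{n}.png')[:,:,::-1].copy() if os.path.exists(f'pics/{c}{n}.png') else save(c,c+n+'.png')) for c in('top','scene')}
t=np.array([.503,-.203,-.292]); ts=np.array([.5168,-.1988,-.292])   # tub as each camera sees it
M={'top':white(ims['top'],(325,221),40),'scene':white(ims['scene'],(237,216),36)}
def parts(P,t0):
    dx,dy,da,z,th=P; c,s=np.cos(t0[2]),np.sin(t0[2]); q=(t0[0]+c*dx-s*dy,t0[1]+s*dx+c*dy,t0[2]+da)
    return [place(b,q,th,z) for b in(box(-.063,.063,-.05,.05,-.025,-.002),box(-.03,.03,-.008,.008,0,.025))]+[place(box(-.059,.059,-.046,.046,.018,.08),t0)]
f=lambda P:sum(((sil(c,parts(P,t0))-M[c])**2).sum() for c,t0 in(('top',t),('scene',ts)))
for g in([0,0,0,.087,0],[.005,0,0,.1,.05],[-.002,0,0,.1,-.05]):
    r=minimize(f,g,method='Nelder-Mead',options=dict(initial_simplex=np.array([g]+[np.add(g,d) for d in np.diag([.006,.006,.04,.01,.08])]),xatol=2e-5,fatol=.02,maxiter=300))
    print('dx dy da z-rim pitch',(r.x*[1000,1000,1,1000,1]-[0,0,0,80,0]).round(3),round(r.fun,1))
E
python3 seat3.py 6; python3 seat3.py 5; python3 go.py .503 -.203 .1 -.292
```

```text
dx dy da z-rim pitch [ 2.8530e+00 -1.4610e+00 -5.0000e-03  1.5629e+01 -3.1000e-02] 49.5
dx dy da z-rim pitch [ 2.3400e-01 -1.0910e+00  5.0000e-03  2.0083e+01  9.2000e-02] 50.5
dx dy da z-rim pitch [ 1.976e+00 -1.407e+00  1.000e-03  1.643e+01  4.000e-03] 49.7
dx dy da z-rim pitch [ 1.1388e+01 -8.6700e-01  4.0000e-03  2.6200e+01 -1.5200e-01] 53.4
dx dy da z-rim pitch [ 8.8930e+00 -7.7100e-01  1.7000e-02  2.8291e+01 -4.7000e-02] 56.3
dx dy da z-rim pitch [ 1.1378e+01 -9.2300e-01  5.0000e-03  2.6379e+01 -1.5300e-01] 53.6
t 19.83 pose [0.5738 0.0336 0.163 ] rot [ 3.141  0.    -0.296] width 0.0438 F [-0.7  0.1 -0.3]
tool mm [  1.2 247.   63. ] turn -0.004
```

Image 6 puts the lid about 10 mm proud and level, i.e. over the lip and resting on the nubs, so this lid appears to fit. I'll push it down with shut fingers on the bar top.

Request:
{"name": "servo_tool", "arguments": {"series": [[[0,41,0,0],[0,41,0,0],[0,41,0,0],[0,41,0,0],[0,41,0,0],[0.5,40,0,0],[0,0,15,0],[0,0,15,0],[0,0,6,0],[0,0,0,0]]], "claw": 1}}

```text
t: 20.67
eef_pos: [0.499, -0.2052, 0.126]
ee_rot: [3.141, 0.004, -0.301]
force: [-0.7, 0.1, -0.5]
width: 0.0003
gripper_force: 0.0
```

Request:
{"name": "servo_tool", "arguments": {"series": [[[0,0,2,0],[0,0,1,0],[0,0,1,0],[0,0,1,0],[0,0,1,0],[0,0,1,0],[0,0,0,0],[0,0,0,0],[0,0,0,0],[0,0,0,0]]]}}

```text
t: 21.5
eef_pos: [0.5007, -0.205, 0.1211]
ee_rot: [-3.142, -0.0, -0.3]
force: [-0.5, 0.2, -0.1]
width: 0.0003
gripper_force: 0.0
```

Request:
{"name": "servo_tool", "arguments": {"series": [[[1,-2,1,0],[0,0,1,0],[0,0,1,0],[0,0,1,0],[0,0,1,0],[0,0,0,0],[0,0,0,0],[0,0,0,0],[0,0,0,0],[0,0,0,0]]]}}

```text
t: 22.33
eef_pos: [0.5023, -0.2034, 0.1161]
ee_rot: [-3.142, -0.0, -0.3]
force: [0.4, -0.8, 0.4]
width: 0.0004
gripper_force: 0.0
```

Request:
{"name": "servo_tool", "arguments": {"series": [[[0,0,1,0],[0,0,1,0],[0,0,1,0],[0,0,1,0],[0,0,1,0],[0,0,1,0],[0,0,0,0],[0,0,0,0],[0,0,0,0],[0,0,0,0]]]}}

```text
t: 23.17
eef_pos: [0.5023, -0.2035, 0.1121]
ee_rot: [3.141, -0.001, -0.299]
force: [-5.9, 4.1, 18.6]
width: 0.0
gripper_force: 9.4
```

Request:
{"name": "servo_tool", "arguments": {"series": [[[0,0,1,0],[0,0,1,0],[0,0,0,0],[0,0,0,0],[0,0,-2,0],[0,0,-30,0],[0,-41,-20,0],[0,-41,0,0],[0,-41,0,0],[0,-41,0,0]]]}}

```text
t: 24.0
eef_pos: [0.55, -0.0486, 0.159]
ee_rot: [-3.141, -0.001, -0.301]
force: [1.6, 0.0, -0.1]
width: 0.0004
gripper_force: 0.0
```

Request:
{"name": "servo_tool", "arguments": {"series": [[[0,-41,0,0],[0,-41,0,0],[0,-20,0,0],[0,0,0,0],[0,0,0,0],[0,0,0,0],[0,0,0,0],[0,0,0,0],[0,0,0,0],[0,0,0,0]]]}}

```text
t: 24.83
eef_pos: [0.5796, 0.0466, 0.1585]
ee_rot: [-3.141, -0.0, -0.301]
force: [0.0, -0.8, 0.1]
width: 0.0006
gripper_force: 0.0
```

```bash
python3 seat3.py 7
python3 - <<'E'
from fit import *
t=np.array([.503,-.203,-.292]);ts=np.array([.5168,-.1988,-.292])
v=[]
for c,cr,q in(('top',(295,182,357,256),t),('scene',(210,188,265,248),ts)):
    im=cv2.imread(f'pics/{c}7.png')[:,:,::-1].copy()
    v.append(cv2.resize(overlay(im,c,[place(box(-.063,.063,-.05,.05,.062,.085),q)],cr,12),(400,480)))
v=np.hstack(v)
r=cv2.resize(cv2.imread('pics/top7.png')[160:250,115:275],(213,120)); 
v[:120,187:400]=r
cv2.imwrite('pics/s7.png',v)
E
```

```text
dx dy da z-rim pitch [ 2.8460e+00 -1.5000e+00 -4.0000e-03  1.5774e+01 -3.0000e-02] 48.8
dx dy da z-rim pitch [ 3.7300e-01 -1.0740e+00  6.0000e-03  1.9826e+01  8.8000e-02] 49.2
dx dy da z-rim pitch [ 2.0430e+00 -1.4330e+00 -2.0000e-03  1.6717e+01  5.0000e-03] 48.9
```

View pics/s7.png

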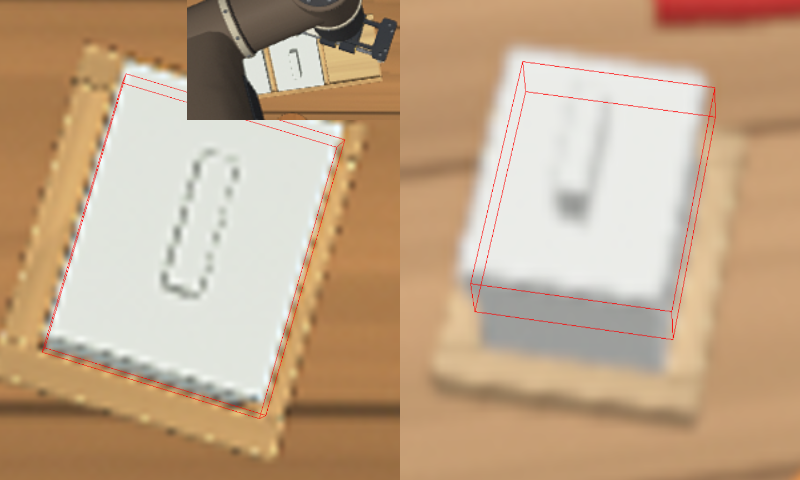

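Top view: the lid sits square on the tub. Bar-top contact at z = 0.112 is the home height. I'll verify by touching the plate near both ends (expect 0.085).

Request:
{"name": "servo_tool", "arguments": {"series": [[[6.4,37.2,0,0],[6.4,37.2,0,0],[6.4,37.2,0,0],[6.4,37.2,0,0],[6.4,37.2,0,0],[6.4,37.2,0,0],[6.7,37,0,0],[0,0,30,0],[0,0,25,0],[0,0,12,0]]]}}

```text
t: 25.77
eef_pos: [0.5465, -0.2161, 0.09]
ee_rot: [-3.142, -0.002, -0.302]
force: [2.8, -1.3, 2.5]
width: 0.0005
gripper_force: 1.3
```

Request:
{"name": "servo_tool", "arguments": {"series": [[[0,0,0,0],[0,0,1.5,0],[0,0,1.5,0],[0,0,1.5,0],[0,0,1,0],[0,0,1,0],[0,0,1,0],[0,0,0,0],[0,0,0,0],[0,0,0,0]]]}}

```text
t: 26.6
eef_pos: [0.5469, -0.2145, 0.0851]
ee_rot: [-3.141, -0.002, -0.299]
force: [1.8, 0.5, 8.5]
width: 0.0005
gripper_force: 5.7
```

Request:
{"name": "servo_tool", "arguments": {"series": [[[0,0,-25,0],[0,0,-25,0],[-30,0,0,0],[-31,0,0,0],[-31,0,0,0],[0,0,20,0],[0,0,20,0],[0,0,5,0],[0,0,2,0],[0,0,0,0]]]}}

```text
t: 27.43
eef_pos: [0.4577, -0.1874, 0.0865]
ee_rot: [3.141, 0.002, -0.3]
force: [0.2, 0.8, 0.6]
width: 0.0006
gripper_force: 0.0
```

Request:
{"name": "servo_tool", "arguments": {"series": [[[0,0,1,0],[0,0,1,0],[0,0,1,0],[0,0,1,0],[0,0,1,0],[0,0,0,0],[0,0,0,0],[0,0,0,0],[0,0,0,0],[0,0,0,0]]]}}

```text
t: 28.27
eef_pos: [0.4588, -0.1876, 0.0848]
ee_rot: [3.142, -0.002, -0.299]
force: [-8.9, 7.2, 28.0]
width: 0.0007
gripper_force: 14.1
```

Both ends touch at 0.085 m, so the lid is home and level. I'll retreat and check that nothing else has moved.

Request:
{"name": "servo_tool", "arguments": {"series": [[[0,0,-10,0],[0,0,-25,0],[0,0,-35,0],[0,0,-40,0],[0,0,-30,0],[0,20,0,0],[0,30,0,0],[0,30,0,0],[0,30,0,0],[0,0,0,0]]]}}

```text
t: 29.1
eef_pos: [0.4243, -0.2957, 0.2222]
ee_rot: [3.141, -0.0, -0.302]
force: [-1.1, -0.3, 0.1]
width: 0.0003
gripper_force: 0.0
```

Run:
```python
from fit import *
for c in('top','scene'):
    a=save(c,c+'9.png').astype(int); b=cv2.imread(f'pics/{c}0.png')[:,:,::-1].astype(int)
    d=(abs(a-b).sum(2)>90).astype(np.uint8); n,l,s,ce=cv2.connectedComponentsWithStats(d)
    print(c,[(s[i,:4].tolist(),int(s[i,4])) for i in range(1,n) if s[i,4]>12])
print(telemetry.get_state()['eef_pos'].round(3),telemetry.get_state()['force'].round(1))
```

```text
top [([266, 169, 53, 11], 295), ([216, 175, 41, 48], 1561), ([246, 182, 190, 129], 8956), ([392, 199, 55, 52], 2141), ([359, 222, 10, 3], 22), ([228, 248, 86, 132], 2354), ([310, 263, 13, 48], 194), ([0, 322, 11, 25], 130), ([249, 354, 16, 3], 20), ([266, 356, 17, 12], 44), ([224, 365, 54, 34], 625), ([275, 368, 8, 9], 55), ([117, 373, 106, 47], 2997), ([289, 375, 10, 45], 158), ([224, 396, 64, 18], 148), ([218, 399, 5, 5], 15)]
scene [([170, 0, 85, 105], 2814), ([274, 0, 6, 5], 13), ([251, 0, 42, 82], 1651), ([281, 0, 44, 109], 2226), ([431, 0, 9, 4], 17), ([418, 0, 70, 103], 2532), ([463, 0, 20, 11], 146), ([218, 67, 12, 4], 28), ([257, 67, 24, 10], 158), ([441, 86, 17, 5], 54), ([446, 100, 4, 9], 15), ([449, 100, 5, 10], 19), ([170, 104, 62, 68], 1961), ([187, 106, 13, 3], 15), ([260, 107, 27, 10], 108), ([219, 193, 33, 31], 642), ([301, 203, 23, 15], 121), ([288, 206, 13, 8], 73), ([294, 213, 9, 4], 16), ([289, 214, 9, 12], 23), ([220, 222, 9, 4], 17), ([240, 225, 6, 3], 14)]
[ 0.425 -0.293  0.222] [0.7 0.4 1. ]
```

Apart from the arm and its shadow, the only changes are the empty right bay and the closed tub. The other two lids and the bystanders haven't moved.

```bash
python3 -c "
from station import ticket
print(ticket.job_done())"
```

```text
the job is handed in; nothing more can be done
None
```

I closed the tub with the first lid tried, from the rack's right bay, and handed the job in; touching its plate near both ends gave the fully home height of about 85 mm, the other two lids were never moved, and the verdict was not shown.

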